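# Ease the long wooden spoon out of a box whose lid opens only part way

### The arm

A 6-joint arm with a two-finger parallel gripper is mounted at the origin on a cart in front of the work surface, level with it; the furniture and walls round the work are solid. World frame = base frame: x ahead of the robot, y to its left, z up, the work surface at z = 0. Lengths are in m, angles in degrees, forces in N, time in s.
With the tool pointing down it reaches from about 0.3 to 0.75 m from the base axis. Payload 8.5 kg.
Tool frame: the origin (TCP) lies on the centre line of the jaws, within the pads' length; the fingertips stand 19 mm ahead of it and the grasp point (between the pads) is the TCP (env.tcp_to_tips is the z of the fingertips in the tool frame, in m); z points along the fingers, y is the line along which they close (so a half turn about z gives the same grasp; the last joint's range is limited). The gripper opens to 85 mm and grips with 20 to 120 N. Pads are 22 mm wide; open, the fingers measure 114 mm over their backs; the gripper's body (76 mm by 85 mm) begins 54 mm behind the grasp point. The pads swing forward as they close: fully open they stand 13 mm farther back than shut.
Start: joints at [61.748, 21.807, 74.336, -0, 83.858, -12.336], TCP at [0.151, 0.529, 0.25] pointing down, gripper open.
Joint ranges: [-178.18, 178.18], [-50.72, 133.34], [12.68, 142.11], [-81.47, 261.47], [9.98, 163.14], [-165.26, 165.26]. Speed limits (degrees/s): [136.94, 136.94, 180, 180, 180, 180].

### API

Orientations are given as a 3x3 rotation matrix whose columns are the frame's x, y, z axes.
In Python, from rig import env gives the robot as it stands.
- The arm moves only by the tool servo_tool, never from a script. Its argument "steps" is a list of rows, each an object of numbers: "tx", "ty", "tz": the shift along the world's x, y, z in cm; "yaw": the turn about the world's z in degrees; "claw": the finger opening in cm, from 0 to 8.54. In form: [{"tx": .., "ty": .., "tz": .., "yaw": .., "claw": ..}, ...]. A call has 1 to 20 rows; each row shifts and turns the commanded pose from where the row before left it; what a row does not reach is not made up. A row lasts 1/10 s, in which the tool goes at most 50 mm and 8.59 degrees, less where a joint would pass 70% of its speed; a pose out of reach is approached as far as the arm can. A call with a gripper value outside its range is refused whole. The fingers move at their own pace and stop on an object; "newtons" is the grip in N (left out, the last holds). Time passes only in rows, so rows that do not move let the fingers close. It gives the time, the measured TCP pose, the force, the opening and the grip force at its end, in the units of the state.
- env.observe(): the state, without advancing time (a new reading comes with each control period).
- env.get_image(name): name is "scene" or "top" or "wrist"; returns (picture, depth): 480x640x3 uint8, red, green, blue; 480x640 float32, m along the optical axis (not along the pixel's ray), 0 where there is no reading.
- env.camera_model(name): a dict with "fovy" (degrees; the focal length in pixels is half the picture's height over the tangent of half this angle, whatever the lens; pixels are square), "cx", "cy" (the principal point, pixels), "T" (4x4, takes a point from camera to world coordinates). Camera axes: x right, y down, z forward; pixel columns grow to the right and rows downward; lengths in m; the calibration is good to about 2 mm. The wrist camera is an equidistant fisheye: a pixel r from the principal point sees the ray r / f radians off the axis. A picture is of the moment at which its call begins: read the wrist's pose just before it. camera_model takes no time and is no camera call; for the wrist camera it gives the pose at the moment of the call.
- env.close_job(): hands the job in; it is judged then, once.
The state is a dict: "time_s": time; "q": joint angles; "qvel": joint speeds; "joint_efforts": joint torques, N m; "position": TCP position; "tool_rot": TCP orientation; "ft_force": force on the tool from outside, world axes, zero at the start; "wrist_torque": the same for the moment, N m; "grip_width": finger opening in m; "gripper_force": force on a finger pad.
Only numpy, scipy, OpenCV 4.12 (cv2) and the standard library are available. Lean on these libraries where they do the work, as an engineer would, in place of code of your own. Each camera call takes 0.05 s, during which the arm holds its last target. There are 200 camera calls.

### The job

Slide the lid of the long wooden utensil box open as far as its stop allows; the opening stays shorter than the long wooden spoon inside. Grip the wooden spoon and ease it out at a slant, handle end first over the box's end wall while the bowl is still under the lid, without levering it against the lid. Finish while holding it still in the gripper above the box, the whole spoon about 10 cm or more clear of the rim, with the lid left open, the teaspoon left in the box and the things standing nearby undisturbed.

Things in the scene. Friction and masses are not known exactly. Their poses are not given: they have to be found in the camera images.
- utensil_box: Pale wooden box standing fast on the worktop, outside 356 long (its y axis, +y to the robot's left), 148 wide (x), 66 high. Origin: centre of its underside. Side walls 9 thick; inside 130 wide and 340 long (y -170 to +170), floor top at z = 8. Its -y end wall is 8 thick and full height (66); the lid slides out over the lower +y end wall.
- lid_slide (a joint): How far the sliding lid is open, in m: 0 shut, 0.210 at its stop. It moves along the box's +y axis in grooves, cannot be lifted, drags with about 1.5 N and stays where left. Its leading edge is at box y = -0.170 + this value, so at the stop the opening reaches from y = -170 to +40 mm.
- lid_knob (a point): Turned wooden knob in the middle of the lid's length and width, 29 high, 29 across at its widest (8 below its top), waist 17. This point is on its axis, 77 mm above the worktop, 12 below the knob's top. It moves with the lid.
- box_lid: The lid's flat panel, 6 thick, 54 to 60 mm above the worktop (46 clear above the floor of the box), running in grooves of the side walls. Axes as the box's; origin on the worktop below the knob. Behind the box stand a microwave oven (front at x = 0.56 m, 0.27 m high) and, further left, a slow cooker (from x = 0.53 m, 0.2 m high): keep the gripper clear of both.
- wooden_spoon: Brown wooden spoon, 310 long, lying lengthwise in the box, bowl end under the lid's far (+y) part, handle end near the -y end wall. Origin: underside, middle of its length; x axis along it towards the bowl, z up as it lies. Bowl 47 wide, 14 thick. Handle about 10 thick; to grip 10 wide at its end, some 16 wide 60 from the end, 19 wide 85 from the end. 0.03 to 0.06 kg.
- spoon_handle_end (a point): Tip of the wooden spoon's handle, 155 mm from its origin along -x, 7 mm above its underside.
- spoon_bowl_end (a point): Tip of the wooden spoon's bowl, 155 mm from its origin along +x, 7 mm above its underside.
- teaspoon: Steel teaspoon, 139 x 30 x 10, lying lengthwise on the box's floor by its +x side wall, mostly under the lid's +y part. Origin: underside, middle. It stays in the box.
- tumbler: Bystander: clear drinking glass, 81 across, 91 high, standing to the right of the box. Origin: centre of its underside.
- kitchen_timer: Bystander: round white and red kitchen timer, 62 across, 43 high, right of the box. Origin: centre of its underside.
- onion: Bystander: red onion, about 65 across, 71 high, right of the box. Origin: its underside.
- garlic: Bystander: garlic bulb, 56 across and high, right of the box. Origin: its underside.

How it is judged:
By the outcome, as a careful person would: the job done as asked, in the order asked, and still so for the second after the job is handed in, while the arm keeps its last pose, push and grip.
It also fails if it takes over 64 s, if anything falls off the work surface, if the arm or the gripper's body presses on something with over 40 N, if the wrist force passes 120 N, or if a joint passes its speed limit or range.

## Working session

There is one attempt and no reset: what is moved stays moved. The work goes in short steps, Python scripts to look and compute and a tool call to move; the robot and the scene stay as the last step left them, time stands still between calls to the robot, and variables do not carry over. Pictures are saved under pics/ and viewed, at most 10 in all, crops included, and the job is handed in when it is done.

Besides the shell and the picture viewer there is one more tool, called after ">>>" as name(argument=value, ...) on one line, values as JSON. servo_tool: Moves the arm, as the interface text tells. Its arguments: {"type":"object","properties":{"steps":{"type":"array"},"newtons":{"type":"number"}},"required":["steps"]}

```bash
mkdir -p pics; cat > h.py <<'E'
import numpy as np, cv2
from rig import env
def grab(n):
    m=env.camera_model(n); im,d=env.get_image(n); return im,d,m
def pts(d,m):
    f=240/np.tan(np.radians(m['fovy']/2)); v,u=np.mgrid[:480,:640]
    P=np.stack([(u-m['cx'])/f*d,(v-m['cy'])/f*d,d],-1); T=m['T']
    return P@T[:3,:3].T+T[:3,3]
E
python3 - <<'E'
from h import *
for n in('top','scene'):
    im,d,m=grab(n); cv2.imwrite(f'pics/{n}0.png',im[:,:,::-1]); np.savez(f'{n}0.npz',im=im,d=d,P=pts(d,m))
    print(n,m['fovy'],np.round(m['T'],3).tolist())
o=env.observe(); print(o['tool_rot'],o['time_s'],env.tcp_to_tips)
E
```

```text
top 50.90138855440622 [[-0.007, -0.991, 0.132, 0.341], [-1.0, 0.005, -0.019, 0.01], [0.018, -0.132, -0.991, 1.17], [0.0, 0.0, 0.0, 1.0]]
scene 48.74607240690256 [[0.904, -0.231, 0.361, -0.017], [-0.428, -0.523, 0.737, -0.987], [0.018, -0.82, -0.572, 0.854], [0.0, 0.0, 0.0, 1.0]]
[[-9.61665958e-01  2.74222927e-01 -6.10196067e-04]
 [ 2.74223477e-01  9.61665282e-01 -1.17058528e-03]
 [ 2.65803052e-04 -1.29304210e-03 -9.99999129e-01]] 0.1 0.019
```

View pics/top0.png

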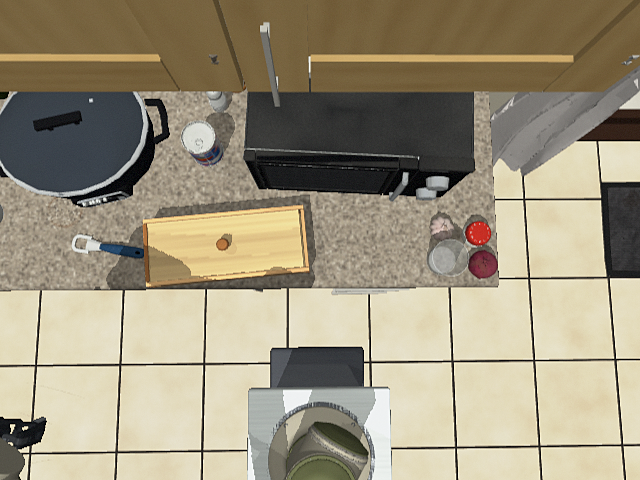

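View pics/scene0.png

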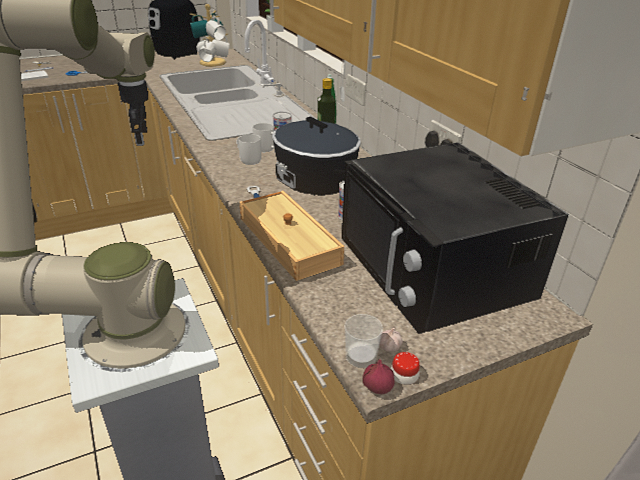

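The top view shows the box spanning about (145..308, 206..287), its knob at (223,243), a peeler at its left end, and the bystanders at (430..495, 215..278). Next I'll measure the knob and the box corners.

```bash
python3 - <<'E'
from h import *
z=np.load('top0.npz'); im,P=z['im'].astype(int),z['P']
# box: points z 0.045..0.075 in region
m=np.zeros((480,640),bool); m[195:295,135:315]=1
b=m&(P[...,2]>.045)&(P[...,2]<.075)
q=P[b][:,:2].astype(np.float32); r=cv2.minAreaRect(q); print('rect',r,cv2.boxPoints(r).tolist(),np.median(P[b][:,2]))
rim=m&(P[...,2]>.063)&(P[...,2]<.07)
print('rim',cv2.minAreaRect(P[rim][:,:2].astype(np.float32)),rim.sum())
k=np.zeros_like(m);k[232:254,212:234]=1
k&=(P[...,2]>.075)
print('knob',P[k].mean(0),P[k].max(0),P[k].min(0),k.sum())
for n,(a,c,e,f) in dict(glass=(235,278,428,465),timer=(215,247,465,492),onion=(247,280,467,498)).items():
    s=P[a:c,e:f].reshape(-1,3); s=s[s[:,2]>.015]; print(n,s.min(0),s.max(0))
s=P[160:200,245:475].reshape(-1,3); s=s[(s[:,2]>.05)]; print('mw',s[:,0].min(),s[:,1].min(),s[:,1].max())
E
```

```text
rect ((0.46613049507141113, 0.20653539896011353), (0.14843933284282684, 0.3576497733592987), 5.17033052444458) [[0.3760976791381836, 0.3779442608356476], [0.40832793712615967, 0.02174966223537922], [0.5561633110046387, 0.03512653708457947], [0.5239330530166626, 0.3913211226463318]] 0.061703763446324
rim ((0.46618226170539856, 0.20602069795131683), (0.1484289914369583, 0.35650596022605896), 5.17033052444458) 3278
knob [0.46419509 0.20698319 0.09690479] [0.4774865  0.22244219 1.17003022] [0.34069559 0.01046215 0.0813751 ] 127
glass [ 0.34069559 -0.33679174  0.01502484] [0.4924936  0.01046215 1.17003022]
timer [ 0.34069559 -0.39016817  0.01555562] [0.52015725 0.01046215 1.17003022]
onion [ 0.38990511 -0.40404091  0.01500473] [ 0.46447002 -0.31897165  0.09360853]
mw 0.34069559072607103 -0.28952436840129436 0.14101687765240498
```

>>> servo_tool(steps=[{"tx":2.1,"ty":-2.15,"yaw":-4.6,"claw":6},{"tx":2.1,"ty":-2.15,"yaw":-4.6},{"tx":2.1,"ty":-2.15,"yaw":-4.6},{"tx":2.1,"ty":-2.15,"yaw":-4.6},{"tx":2.1,"ty":-2.15,"yaw":-4.6},{"tx":2.1,"ty":-2.15,"yaw":-4.6},{"tx":2.1,"ty":-2.15,"yaw":-4.6},{"tx":2.1,"ty":-2.15,"yaw":-4.6},{"tx":2.1,"ty":-2.15,"yaw":-4.6},{"tx":2.1,"ty":-2.15,"yaw":-4.6},{"tx":2.1,"ty":-2.15,"yaw":-4.6},{"tx":2.1,"ty":-2.15,"yaw":-4.6},{"tx":2.1,"ty":-2.15,"yaw":-4.6},{"tx":2.1,"ty":-2.15,"yaw":-4.6},{"tx":2.1,"ty":-2.15,"yaw":-4.6},{},{}], newtons=30)

```text
invalid input at $.steps[0]: expected keys tx, ty, tz, yaw, claw
```

>>> servo_tool(steps=[{"tx":2.1,"ty":-2.15,"tz":0,"yaw":-4.6,"claw":6},{"tx":2.1,"ty":-2.15,"tz":0,"yaw":-4.6,"claw":6},{"tx":2.1,"ty":-2.15,"tz":0,"yaw":-4.6,"claw":6},{"tx":2.1,"ty":-2.15,"tz":0,"yaw":-4.6,"claw":6},{"tx":2.1,"ty":-2.15,"tz":0,"yaw":-4.6,"claw":6},{"tx":2.1,"ty":-2.15,"tz":0,"yaw":-4.6,"claw":6},{"tx":2.1,"ty":-2.15,"tz":0,"yaw":-4.6,"claw":6},{"tx":2.1,"ty":-2.15,"tz":0,"yaw":-4.6,"claw":6},{"tx":2.1,"ty":-2.15,"tz":0,"yaw":-4.6,"claw":6},{"tx":2.1,"ty":-2.15,"tz":0,"yaw":-4.6,"claw":6},{"tx":2.1,"ty":-2.15,"tz":0,"yaw":-4.6,"claw":6},{"tx":2.1,"ty":-2.15,"tz":0,"yaw":-4.6,"claw":6},{"tx":2.1,"ty":-2.15,"tz":0,"yaw":-4.6,"claw":6},{"tx":2.1,"ty":-2.15,"tz":0,"yaw":-4.6,"claw":6},{"tx":2.1,"ty":-2.15,"tz":0,"yaw":-4.6,"claw":6},{"tx":0,"ty":0,"tz":0,"yaw":0,"claw":6},{"tx":0,"ty":0,"tz":0,"yaw":0,"claw":6}], newtons=30)

```text
time_s: 1.8
position: [0.4657, 0.2062, 0.2499]
tool_rot: [[-0.089, 0.996, -0.001], [0.996, 0.089, 0.0], [0.0, -0.001, -1.0]]
ft_force: [-0.2, -0.7, -0.3]
grip_width: 0.06
gripper_force: 0.0
```

>>> servo_tool(steps=[{"tx":0,"ty":0,"tz":-4,"yaw":0,"claw":6},{"tx":0,"ty":0,"tz":-4,"yaw":0,"claw":6},{"tx":0,"ty":0,"tz":-4,"yaw":0,"claw":6},{"tx":0,"ty":0,"tz":-2.5,"yaw":0,"claw":6},{"tx":0,"ty":0,"tz":-1.5,"yaw":0,"claw":6},{"tx":0,"ty":0,"tz":-0.7,"yaw":0,"claw":6},{"tx":0,"ty":0,"tz":0,"yaw":0,"claw":2},{"tx":0,"ty":0,"tz":0,"yaw":0,"claw":1},{"tx":0,"ty":0,"tz":0,"yaw":0,"claw":1},{"tx":0,"ty":0,"tz":0,"yaw":0,"claw":1},{"tx":0,"ty":0,"tz":0,"yaw":0,"claw":1},{"tx":0,"ty":0,"tz":0,"yaw":0,"claw":1}])

```text
time_s: 3.0
position: [0.4688, 0.207, 0.0849]
tool_rot: [[-0.089, 0.996, 0.008], [0.996, 0.089, 0.002], [0.001, 0.009, -1.0]]
ft_force: [9.3, 1.6, -5.7]
grip_width: 0.0258
gripper_force: 29.7
```

>>> servo_tool(steps=[{"tx":0.3,"ty":0,"tz":0,"yaw":0,"claw":1},{"tx":-0.11,"ty":1.2,"tz":0,"yaw":0,"claw":1},{"tx":-0.11,"ty":1.2,"tz":0,"yaw":0,"claw":1},{"tx":-0.11,"ty":1.2,"tz":0,"yaw":0,"claw":1},{"tx":-0.11,"ty":1.2,"tz":0,"yaw":0,"claw":1},{"tx":-0.11,"ty":1.2,"tz":0,"yaw":0,"claw":1},{"tx":-0.11,"ty":1.2,"tz":0,"yaw":0,"claw":1},{"tx":-0.11,"ty":1.2,"tz":0,"yaw":0,"claw":1},{"tx":-0.11,"ty":1.2,"tz":0,"yaw":0,"claw":1},{"tx":-0.11,"ty":1.2,"tz":0,"yaw":0,"claw":1},{"tx":-0.11,"ty":1.2,"tz":0,"yaw":0,"claw":1},{"tx":-0.11,"ty":1.2,"tz":0,"yaw":0,"claw":1},{"tx":-0.11,"ty":1.2,"tz":0,"yaw":0,"claw":1},{"tx":-0.11,"ty":1.2,"tz":0,"yaw":0,"claw":1},{"tx":-0.11,"ty":1.2,"tz":0,"yaw":0,"claw":1},{"tx":-0.11,"ty":1.2,"tz":0,"yaw":0,"claw":1},{"tx":-0.11,"ty":1.2,"tz":0,"yaw":0,"claw":1},{"tx":-0.11,"ty":1.2,"tz":0,"yaw":0,"claw":1},{"tx":0,"ty":0,"tz":0,"yaw":0,"claw":1}])

```text
time_s: 4.9
position: [0.4506, 0.4119, 0.0848]
tool_rot: [[-0.09, 0.996, 0.003], [0.996, 0.09, 0.002], [0.002, 0.003, -1.0]]
ft_force: [0.0, 1.6, 5.8]
grip_width: 0.0255
gripper_force: 30.3
```

>>> servo_tool(steps=[{"tx":-0.03,"ty":0.3,"tz":0,"yaw":0,"claw":1},{"tx":-0.02,"ty":0.3,"tz":0,"yaw":0,"claw":1},{"tx":0,"ty":0.2,"tz":0,"yaw":0,"claw":1},{"tx":0,"ty":0,"tz":0,"yaw":0,"claw":1},{"tx":0,"ty":0,"tz":0,"yaw":0,"claw":1}])

```text
time_s: 5.4
position: [0.4505, 0.413, 0.0847]
tool_rot: [[-0.088, 0.996, -0.0], [0.996, 0.088, -0.011], [-0.011, -0.001, -1.0]]
ft_force: [1.4, -31.9, 15.5]
grip_width: 0.0256
gripper_force: 30.8
```

>>> servo_tool(steps=[{"tx":0.05,"ty":-0.65,"tz":0,"yaw":0,"claw":1},{"tx":0,"ty":0,"tz":0,"yaw":0,"claw":5},{"tx":0,"ty":0,"tz":0,"yaw":0,"claw":6},{"tx":0,"ty":0,"tz":0,"yaw":0,"claw":6},{"tx":0,"ty":0,"tz":1,"yaw":0,"claw":6},{"tx":0,"ty":0,"tz":4,"yaw":0,"claw":6},{"tx":0,"ty":0,"tz":4,"yaw":0,"claw":6},{"tx":0.3,"ty":-4,"tz":2.2,"yaw":0,"claw":6},{"tx":0.3,"ty":-4,"tz":2.2,"yaw":0,"claw":6},{"tx":0.3,"ty":-4,"tz":0,"yaw":0,"claw":6},{"tx":0.3,"ty":-4,"tz":0,"yaw":0,"claw":6},{"tx":0.3,"ty":-4,"tz":0,"yaw":0,"claw":6},{"tx":0.3,"ty":-4,"tz":0,"yaw":0,"claw":6},{"tx":0.3,"ty":-4,"tz":0,"yaw":0,"claw":6},{"tx":0.1,"ty":-2,"tz":0,"yaw":0,"claw":6},{"tx":0,"ty":0,"tz":0,"yaw":0,"claw":6},{"tx":0,"ty":0,"tz":0,"yaw":0,"claw":6}])

```text
time_s: 7.1
position: [0.4722, 0.1122, 0.2178]
tool_rot: [[-0.088, 0.996, 0.001], [0.996, 0.088, 0.0], [0.0, 0.001, -1.0]]
ft_force: [-0.1, 1.4, 0.1]
grip_width: 0.06
gripper_force: 0.0
```

```bash
python3 - <<'E'
from h import *
a=[]
for n in('wrist','top'):
    im,d,m=grab(n); np.savez(f'{n}1.npz',im=im,d=d,T=m['T'],k=[m['fovy'],m['cx'],m['cy']]); a.append(im)
im=a[1][190:300,130:320]
cv2.imwrite('pics/c1.png',np.vstack([a[0],cv2.resize(im,(640,370))])[:,:,::-1][::1])
c=cv2.resize(np.vstack([a[0],cv2.resize(im,(640,370))]),(452,600),interpolation=3)
cv2.imwrite('pics/c1.png',c[:,:,::-1])
E
```

```text
(no output)
```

View pics/c1.png

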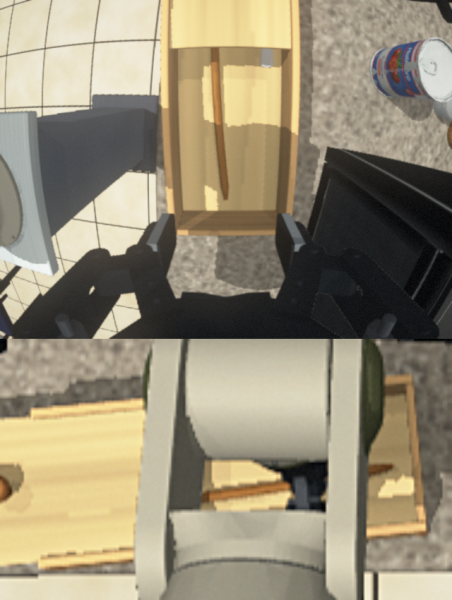

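The wrist view (halved in the crop) shows the lid edge at row ~48 and the handle running from (213,48) to its tip at (225,198). The teaspoon tip is at (267,57). I'll cast the handle onto its height plane.

```bash
cat >> h.py <<'E'
def ray(m,uv,z):
    f=240/np.tan(np.radians(m['fovy']/2)); uv=np.atleast_2d(uv).astype(float)-[m['cx'],m['cy']]
    r=np.linalg.norm(uv,axis=1); th=r/f; s=np.where(r>0,np.sin(th)/np.maximum(r,1e-9),0)
    D=np.c_[uv*s[:,None],np.cos(th)]@m['T'][:3,:3].T; o=m['T'][:3,3]
    return o+D*((z-o[2])/D[:,2])[:,None]
C=np.array([.466,.206]); a=np.radians(5.17); R=np.array([[np.cos(a),np.sin(a)],[-np.sin(a),np.cos(a)]])
def box(p): return (np.atleast_2d(p)[:,:2]-C)@R.T
E
python3 - <<'E'
from h import *
z=np.load('wrist1.npz'); m=dict(T=z['T'],fovy=z['k'][0],cx=z['k'][1],cy=z['k'][2]); im=z['im']
hsv=cv2.cvtColor(im,cv2.COLOR_RGB2HSV)
for uv in ((310,150),(280,150),(315,250),(350,250)): print(uv,hsv[uv[1],uv[0]],im[uv[1],uv[0]])
k=np.zeros((480,640),np.uint8); k[72:292,280:345]=1
msk=k&((hsv[...,1]>140)&(hsv[...,0]<16)).astype(np.uint8)
n,l,s,c=cv2.connectedComponentsWithStats(msk); i=1+s[1:,4].argmax(); print(s[i])
for v in range(s[i][1],s[i][1]+s[i][3],15):
    u=np.where(l[v]==i)[0]; p=ray(m,[[u.min(),v],[u.mean(),v],[u.max()+1,v]],.018); print(v,u.min(),u.max(),np.round(p[1],4),np.round(box(p[1]),4),round(p[2,0]-p[0,0],4))
v=s[i][1]+s[i][3]-1; print('tip',np.round(box(ray(m,[np.where(l[v]==i)[0].mean(),v],.018)),4))
# end wall inner rim check
print('wall', [np.round(box(ray(m,[320,vv],.066)),4).tolist() for vv in (300,330)])
E
```

```text
(310, 150) [ 15 153 160] [160 112  64]
(280, 150) [ 19 105 185] [185 158 109]
(315, 250) [ 16 150 124] [124  89  51]
(350, 250) [ 18 103 171] [171 144 102]
[ 300   87   23  195 1129]
87 304 305 [0.449  0.2296 0.018 ] [[-0.0148  0.0251]] 0.0017
102 303 309 [0.4514 0.2165 0.018 ] [[-0.0136  0.0118]] 0.0059
117 301 310 [0.4525 0.2034 0.018 ] [[-0.0137 -0.0013]] 0.0085
132 302 311 [0.4541 0.1905 0.018 ] [[-0.0132 -0.0144]] 0.0085
147 303 310 [0.4552 0.1775 0.018 ] [[-0.0134 -0.0275]] 0.0069
162 303 312 [0.4572 0.1645 0.018 ] [[-0.0125 -0.0405]] 0.0086
177 306 313 [0.4601 0.1516 0.018 ] [[-0.0108 -0.0537]] 0.0069
192 307 311 [0.4608 0.1383 0.018 ] [[-0.0113 -0.0669]] 0.0044
207 308 316 [0.4644 0.1252 0.018 ] [[-0.0089 -0.0804]] 0.0079
222 313 317 [0.4683 0.1119 0.018 ] [[-0.0062 -0.094 ]] 0.0044
237 312 319 [0.4703 0.0981 0.018 ] [[-0.0054 -0.1078]] 0.0072
252 314 319 [0.4718 0.084  0.018 ] [[-0.0052 -0.122 ]] 0.0054
267 316 322 [0.4758 0.0698 0.018 ] [[-0.0025 -0.1365]] 0.0064
tip [[-0.0017 -0.1505]]
wall [[[-0.0018, -0.1479]], [[-0.0018, -0.176]]]
```

>>> servo_tool(steps=[{"tx":-0.25,"ty":-0.7,"tz":-3.5,"yaw":4.7,"claw":4.5},{"tx":0,"ty":0,"tz":-3.5,"yaw":0,"claw":4.5},{"tx":0,"ty":0,"tz":-3.5,"yaw":0,"claw":4.5},{"tx":0,"ty":0,"tz":-3,"yaw":0,"claw":4.5},{"tx":0,"ty":0,"tz":-2.5,"yaw":0,"claw":4.5},{"tx":0,"ty":0,"tz":-1.8,"yaw":0,"claw":4.5},{"tx":0,"ty":0,"tz":-0.7,"yaw":0,"claw":4.5},{"tx":0,"ty":0,"tz":0,"yaw":0,"claw":4.5},{"tx":0,"ty":0,"tz":0,"yaw":0,"claw":4.5}], newtons=20)

```text
time_s: 8.1
position: [0.47, 0.1053, 0.0331]
tool_rot: [[-0.171, 0.985, 0.001], [0.985, 0.171, -0.0], [-0.0, 0.001, -1.0]]
ft_force: [-0.4, -0.2, -0.0]
grip_width: 0.0449
gripper_force: 0.0
```

>>> servo_tool(steps=[{"tx":0,"ty":0,"tz":-0.3,"yaw":0,"claw":4.5},{"tx":0,"ty":0,"tz":0,"yaw":0,"claw":3},{"tx":0,"ty":0,"tz":0,"yaw":0,"claw":2},{"tx":0,"ty":0,"tz":0,"yaw":0,"claw":1},{"tx":0,"ty":0,"tz":0,"yaw":0,"claw":0.5},{"tx":0,"ty":0,"tz":0,"yaw":0,"claw":0.5},{"tx":0,"ty":0,"tz":0,"yaw":0,"claw":0.5},{"tx":0,"ty":0,"tz":0,"yaw":0,"claw":0.5}])

```text
time_s: 8.9
position: [0.4698, 0.1049, 0.0297]
tool_rot: [[-0.17, 0.985, 0.001], [0.985, 0.17, 0.0], [-0.0, 0.001, -1.0]]
ft_force: [-1.9, -0.1, 5.8]
grip_width: 0.0147
gripper_force: 19.5
```

>>> servo_tool(steps=[{"tx":0,"ty":0,"tz":0.4,"yaw":0,"claw":0.5},{"tx":0,"ty":0,"tz":0.4,"yaw":0,"claw":0.5},{"tx":0,"ty":0,"tz":0.4,"yaw":0,"claw":0.5},{"tx":0,"ty":0,"tz":0.4,"yaw":0,"claw":0.5},{"tx":0,"ty":0,"tz":0.4,"yaw":0,"claw":0.5},{"tx":0,"ty":0,"tz":0,"yaw":0,"claw":0.5}])

```text
time_s: 9.5
position: [0.4699, 0.1049, 0.0499]
tool_rot: [[-0.17, 0.985, 0.001], [0.985, 0.17, -0.0], [-0.0, 0.001, -1.0]]
ft_force: [-0.7, -1.1, -0.7]
grip_width: 0.0146
gripper_force: 19.4
```

```bash
python3 - <<'E'
from h import *
im,d,m=grab('wrist'); im2,d2,m2=grab('scene')
np.savez('w2.npz',im=im,d=d,T=m['T'],k=[m['fovy'],m['cx'],m['cy']])
c=np.hstack([im[:430,180:480],cv2.resize(im2[180:290,230:360],(500,423),interpolation=2)[:430] if 0 else cv2.resize(im2[180:290,230:360],(500,430),interpolation=2)])
cv2.imwrite('pics/c2.png',c[:,:,::-1])
E
```

```text
(no output)
```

View pics/c2.png

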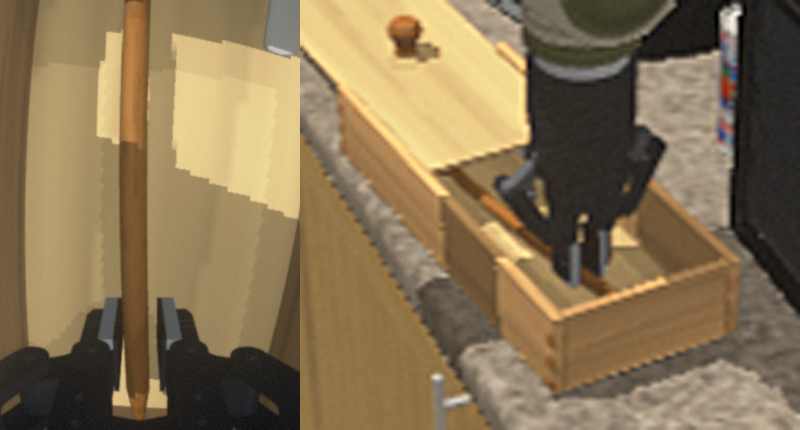

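The spoon is held between the pads (wrist crop, handle along column ~135, tip at (140,410)). I'll measure its tilt from depth.

```bash
cat >> h.py <<'E'
def tilt(im,d,m,v0=5,v1=270):
    f=240/np.tan(np.radians(m['fovy']/2)); hsv=cv2.cvtColor(im,cv2.COLOR_RGB2HSV)
    k=(hsv[...,1]>140)&(hsv[...,0]<17)&(d>0); k[:v0]=0;k[v1:]=0;k[:,:285]=0;k[:,345:]=0
    v,u=np.where(cv2.erode(k.astype(np.uint8),np.ones((1,5)))>0)
    x,y=u-m['cx'],v-m['cy']; r=np.hypot(x,y)+1e-9; t=np.tan(r/f); D=d[v,u]
    P=np.c_[x/r*t*D,y/r*t*D,D]@m['T'][:3,:3].T+m['T'][:3,3]; b=box(P)
    for a0 in np.arange(-.18,.14,.02):
        s=abs(b[:,1]-a0)<.01
        if s.sum()>8: print('y %.3f x %.4f z %.4f n %d'%(a0,np.median(b[s,0]),np.median(P[s,2]),s.sum()))
E
python3 - <<'E'
from h import *
z=np.load('w2.npz'); tilt(z['im'],z['d'],dict(T=z['T'],fovy=z['k'][0],cx=z['k'][1],cy=z['k'][2]))
E
```

```text
y -0.080 x -0.0090 z 0.0376 n 244
y -0.060 x -0.0101 z 0.0368 n 778
y -0.040 x -0.0119 z 0.0356 n 795
y -0.020 x -0.0143 z 0.0342 n 1088
y -0.000 x -0.0155 z 0.0331 n 1036
y 0.020 x -0.0163 z 0.0319 n 741
```

>>> servo_tool(steps=[{"tx":0,"ty":0,"tz":0.6,"yaw":0,"claw":0.5},{"tx":0,"ty":0,"tz":0.1,"yaw":0,"claw":0.5},{"tx":0,"ty":0,"tz":0.6,"yaw":0,"claw":0.5},{"tx":0,"ty":0,"tz":0.1,"yaw":0,"claw":0.5},{"tx":0,"ty":0,"tz":0.6,"yaw":0,"claw":0.5},{"tx":0,"ty":0,"tz":0,"yaw":0,"claw":0.5},{"tx":0,"ty":0,"tz":0,"yaw":0,"claw":0.5}])

```text
time_s: 10.3
position: [0.4697, 0.1049, 0.0694]
tool_rot: [[-0.17, 0.985, 0.0], [0.985, 0.17, -0.0], [-0.0, 0.0, -1.0]]
ft_force: [0.1, -0.6, -0.7]
grip_width: 0.0149
gripper_force: 19.4
```

```bash
python3 -c "
from h import *
tilt(*grab('wrist'))"
```

```text
y -0.080 x -0.0094 z 0.0554 n 295
y -0.060 x -0.0111 z 0.0536 n 784
y -0.040 x -0.0130 z 0.0511 n 702
y -0.020 x -0.0159 z 0.0484 n 987
y -0.000 x -0.0175 z 0.0457 n 895
y 0.020 x -0.0188 z 0.0431 n 758
```

>>> servo_tool(steps=[{"tx":0,"ty":0,"tz":0.6,"yaw":0,"claw":0.5},{"tx":0,"ty":0,"tz":0.1,"yaw":0,"claw":0.5},{"tx":0,"ty":0,"tz":0.6,"yaw":0,"claw":0.5},{"tx":0,"ty":0,"tz":0.1,"yaw":0,"claw":0.5},{"tx":0,"ty":0,"tz":0.4,"yaw":0,"claw":0.5},{"tx":0,"ty":0,"tz":0,"yaw":0,"claw":0.5},{"tx":0,"ty":0,"tz":0,"yaw":0,"claw":0.5}])

```text
time_s: 11.05
position: [0.4696, 0.1049, 0.0874]
tool_rot: [[-0.17, 0.985, 0.0], [0.985, 0.17, -0.0], [-0.0, 0.0, -1.0]]
ft_force: [0.1, 0.6, 0.2]
grip_width: 0.0149
gripper_force: 19.4
```

```bash
python3 -c "
from h import *
tilt(*grab('wrist'))"
```

```text
y -0.080 x -0.0100 z 0.0723 n 333
y -0.060 x -0.0113 z 0.0698 n 740
y -0.040 x -0.0137 z 0.0662 n 766
y -0.020 x -0.0166 z 0.0624 n 961
y -0.000 x -0.0181 z 0.0589 n 833
y 0.020 x -0.0195 z 0.0552 n 746
y 0.040 x -0.0199 z 0.0531 n 47
```

>>> servo_tool(steps=[{"tx":0.06,"ty":-0.5,"tz":0,"yaw":0,"claw":0.5},{"tx":0.06,"ty":-0.5,"tz":0.05,"yaw":0,"claw":0.5},{"tx":0.06,"ty":-0.5,"tz":0.05,"yaw":0,"claw":0.5},{"tx":0.06,"ty":-0.5,"tz":0.05,"yaw":0,"claw":0.5},{"tx":0.06,"ty":-0.5,"tz":0.05,"yaw":0,"claw":0.5},{"tx":0.06,"ty":-0.5,"tz":0.05,"yaw":0,"claw":0.5},{"tx":0.06,"ty":-0.5,"tz":0.05,"yaw":0,"claw":0.5},{"tx":0.06,"ty":-0.5,"tz":0.05,"yaw":0,"claw":0.5},{"tx":0,"ty":0,"tz":0,"yaw":0,"claw":0.5},{"tx":0,"ty":0,"tz":0,"yaw":0,"claw":0.5}])

```text
time_s: 12.1
position: [0.4744, 0.0648, 0.0908]
tool_rot: [[-0.17, 0.986, -0.0], [0.986, 0.17, 0.0], [0.0, -0.0, -1.0]]
ft_force: [0.7, 0.5, -0.3]
grip_width: 0.0142
gripper_force: 19.4
```

```bash
python3 -c "
from h import *
tilt(*grab('wrist'))
im=grab('scene')[0]
cv2.imwrite('pics/c3.png',cv2.resize(im[180:300,230:380],(750,600),interpolation=2)[:,:,::-1])"
```

```text
y -0.120 x -0.0085 z 0.0758 n 307
y -0.100 x -0.0103 z 0.0732 n 781
y -0.080 x -0.0127 z 0.0696 n 786
y -0.060 x -0.0145 z 0.0659 n 733
y -0.040 x -0.0168 z 0.0623 n 754
y -0.020 x -0.0185 z 0.0587 n 701
y -0.000 x -0.0183 z 0.0565 n 35
```

View pics/c3.png

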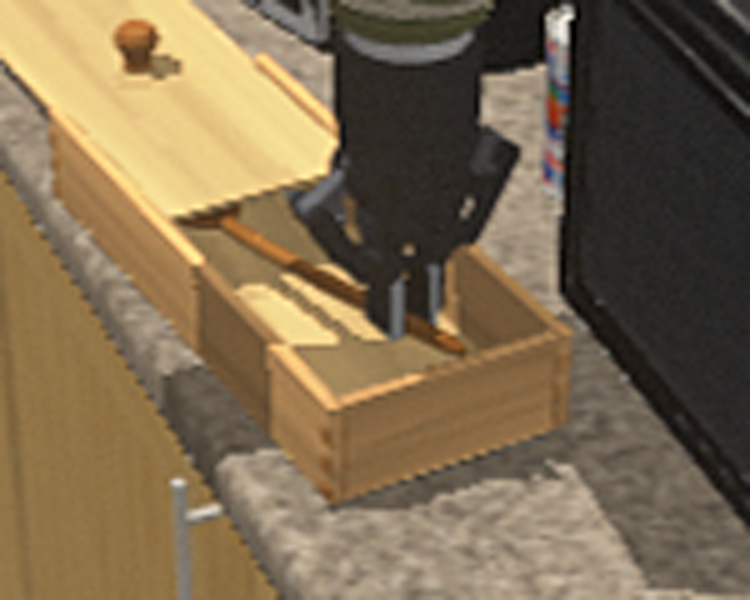

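The handle tip (465,348) is now over the end wall, with the bowl neck appearing at the lid edge (215,215). I'll keep pulling at the slant.

>>> servo_tool(steps=[{"tx":0.06,"ty":-0.5,"tz":0.05,"yaw":0,"claw":0.5},{"tx":0.06,"ty":-0.5,"tz":0.05,"yaw":0,"claw":0.5},{"tx":0.06,"ty":-0.5,"tz":0.05,"yaw":0,"claw":0.5},{"tx":0.06,"ty":-0.5,"tz":0.05,"yaw":0,"claw":0.5},{"tx":0.06,"ty":-0.5,"tz":0.05,"yaw":0,"claw":0.5},{"tx":0.06,"ty":-0.5,"tz":0.05,"yaw":0,"claw":0.5},{"tx":0.06,"ty":-0.5,"tz":0.05,"yaw":0,"claw":0.5},{"tx":0.06,"ty":-0.5,"tz":0.05,"yaw":0,"claw":0.5},{"tx":0,"ty":0,"tz":0,"yaw":0,"claw":0.5},{"tx":0,"ty":0,"tz":0,"yaw":0,"claw":0.5}])

```text
time_s: 13.2
position: [0.4792, 0.0248, 0.0948]
tool_rot: [[-0.17, 0.986, -0.0], [0.986, 0.17, 0.0], [0.0, -0.0, -1.0]]
ft_force: [0.4, -0.6, -0.6]
grip_width: 0.0143
gripper_force: 19.4
```

```bash
python3 -c "
from h import *
tilt(*grab('wrist'))"
```

```text
y -0.160 x -0.0085 z 0.0797 n 476
y -0.140 x -0.0094 z 0.0774 n 844
y -0.120 x -0.0116 z 0.0736 n 837
y -0.100 x -0.0134 z 0.0699 n 745
y -0.080 x -0.0151 z 0.0663 n 672
y -0.060 x -0.0170 z 0.0627 n 609
y -0.040 x -0.0167 z 0.0603 n 28
```

>>> servo_tool(steps=[{"tx":0.06,"ty":-0.5,"tz":0.12,"yaw":0,"claw":0.5},{"tx":0.06,"ty":-0.5,"tz":0.12,"yaw":0,"claw":0.5},{"tx":0.06,"ty":-0.5,"tz":0.12,"yaw":0,"claw":0.5},{"tx":0.06,"ty":-0.5,"tz":0.12,"yaw":0,"claw":0.5},{"tx":0.06,"ty":-0.5,"tz":0.12,"yaw":0,"claw":0.5},{"tx":0.06,"ty":-0.5,"tz":0.12,"yaw":0,"claw":0.5},{"tx":0.06,"ty":-0.5,"tz":0.12,"yaw":0,"claw":0.5},{"tx":0.06,"ty":-0.5,"tz":0.12,"yaw":0,"claw":0.5},{"tx":0.06,"ty":-0.5,"tz":0.12,"yaw":0,"claw":0.5},{"tx":0.06,"ty":-0.5,"tz":0.12,"yaw":0,"claw":0.5},{"tx":0,"ty":0,"tz":0,"yaw":0,"claw":0.5},{"tx":0,"ty":0,"tz":0,"yaw":0,"claw":0.5}])

```text
time_s: 14.45
position: [0.4852, -0.0251, 0.1068]
tool_rot: [[-0.17, 0.985, -0.0], [0.985, 0.17, 0.0], [0.0, -0.0, -1.0]]
ft_force: [0.2, 0.0, -0.1]
grip_width: 0.0142
gripper_force: 19.4
```

```bash
python3 -c "
from h import *
im,d,m=grab('wrist');tilt(im,d,m)
i2=grab('scene')[0]
cv2.imwrite('pics/c4.png',np.hstack([im[:430,180:480],cv2.resize(i2[180:300,230:370],(500,430),interpolation=2)])[:,:,::-1])"
```

```text
y -0.180 x -0.0098 z 0.0872 n 1036
y -0.160 x -0.0114 z 0.0837 n 893
y -0.140 x -0.0131 z 0.0800 n 761
y -0.120 x -0.0145 z 0.0764 n 611
y -0.100 x -0.0156 z 0.0736 n 300
```

View pics/c4.png

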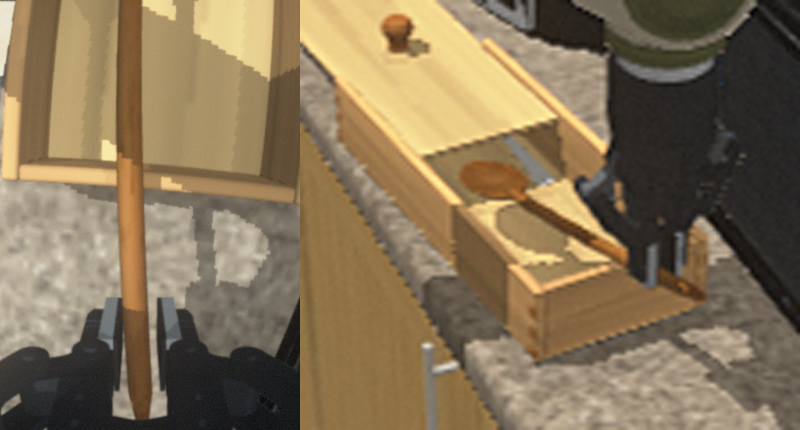

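The bowl (490,180 in the scene crop) is out from under the lid, and the teaspoon is still in the box. Now I'll firm up the grip, edge away, and lift up and back over the box.

>>> servo_tool(steps=[{"tx":0.06,"ty":-0.5,"tz":0.2,"yaw":0,"claw":0.5},{"tx":0.06,"ty":-0.5,"tz":0.4,"yaw":0,"claw":0.5},{"tx":0,"ty":0,"tz":0.8,"yaw":0,"claw":0.5},{"tx":0,"ty":0,"tz":1.3,"yaw":0,"claw":0.5},{"tx":0,"ty":0,"tz":1.5,"yaw":0,"claw":0.5},{"tx":0,"ty":0,"tz":1.5,"yaw":0,"claw":0.5},{"tx":0,"ty":0,"tz":1.5,"yaw":0,"claw":0.5},{"tx":0,"ty":0,"tz":1.5,"yaw":0,"claw":0.5},{"tx":0,"ty":0,"tz":1.5,"yaw":0,"claw":0.5},{"tx":0,"ty":0,"tz":1.5,"yaw":0,"claw":0.5},{"tx":0,"ty":0,"tz":1.5,"yaw":0,"claw":0.5},{"tx":0,"ty":0,"tz":1.5,"yaw":0,"claw":0.5},{"tx":0,"ty":0,"tz":1.5,"yaw":0,"claw":0.5},{"tx":0,"ty":0,"tz":1.5,"yaw":0,"claw":0.5},{"tx":0,"ty":0,"tz":1.5,"yaw":0,"claw":0.5},{"tx":0,"ty":0,"tz":1.3,"yaw":0,"claw":0.5},{"tx":0,"ty":0,"tz":0.7,"yaw":0,"claw":0.5},{"tx":0,"ty":0,"tz":0.3,"yaw":0,"claw":0.5}], newtons=45)

```text
time_s: 16.35
position: [0.4864, -0.0351, 0.3226]
tool_rot: [[-0.17, 0.985, 0.001], [0.985, 0.17, -0.0], [-0.0, 0.001, -1.0]]
ft_force: [0.2, -0.3, -1.2]
grip_width: 0.0134
gripper_force: 43.8
```

>>> servo_tool(steps=[{"tx":-0.05,"ty":0.5,"tz":0,"yaw":0,"claw":0.5},{"tx":-0.12,"ty":1,"tz":0,"yaw":0,"claw":0.5},{"tx":-0.12,"ty":1.3,"tz":0,"yaw":0,"claw":0.5},{"tx":-0.12,"ty":1.3,"tz":0,"yaw":0,"claw":0.5},{"tx":-0.12,"ty":1.3,"tz":0,"yaw":0,"claw":0.5},{"tx":-0.12,"ty":1.3,"tz":0,"yaw":0,"claw":0.5},{"tx":-0.12,"ty":1.3,"tz":0,"yaw":0,"claw":0.5},{"tx":-0.12,"ty":1.3,"tz":0,"yaw":0,"claw":0.5},{"tx":-0.12,"ty":1.3,"tz":0,"yaw":0,"claw":0.5},{"tx":-0.12,"ty":1.3,"tz":0,"yaw":0,"claw":0.5},{"tx":-0.12,"ty":1.3,"tz":0,"yaw":0,"claw":0.5},{"tx":-0.1,"ty":1,"tz":0,"yaw":0,"claw":0.5},{"tx":-0.05,"ty":0.5,"tz":0,"yaw":0,"claw":0.5},{"tx":0,"ty":0,"tz":0,"yaw":0,"claw":0.5},{"tx":0,"ty":0,"tz":0,"yaw":0,"claw":0.5},{"tx":0,"ty":0,"tz":0,"yaw":0,"claw":0.5},{"tx":0,"ty":0,"tz":0,"yaw":0,"claw":0.5},{"tx":0,"ty":0,"tz":0,"yaw":0,"claw":0.5}])

```text
time_s: 18.15
position: [0.4725, 0.1116, 0.3218]
tool_rot: [[-0.169, 0.986, 0.0], [0.986, 0.169, -0.0], [-0.0, 0.0, -1.0]]
ft_force: [0.4, 0.3, -0.1]
grip_width: 0.0135
gripper_force: 43.8
```

```bash
python3 -c "
from h import *
im,d,m=grab('wrist');tilt(im,d,m,0,270)
i2,d2,m2=grab('scene')
i3,d3,m3=grab('top'); P=pts(d3,m3); h=cv2.cvtColor(i3,cv2.COLOR_RGB2HSV)
k=np.zeros((480,640),np.uint8);k[200:300,100:160]=1
cv2.imwrite('pics/c5.png',np.hstack([i2[60:420,120:440],cv2.resize(i3[180:300,60:250],(470,360))])[:,:,::-1])"
```

```text
y -0.080 x -0.0070 z 0.3079 n 84
y -0.060 x -0.0081 z 0.3065 n 1053
y -0.040 x -0.0105 z 0.3039 n 1106
y -0.020 x -0.0126 z 0.3012 n 1033
y -0.000 x -0.0143 z 0.2986 n 926
y 0.020 x -0.0159 z 0.2960 n 784
y 0.040 x -0.0169 z 0.2940 n 277
```

View pics/c5.png

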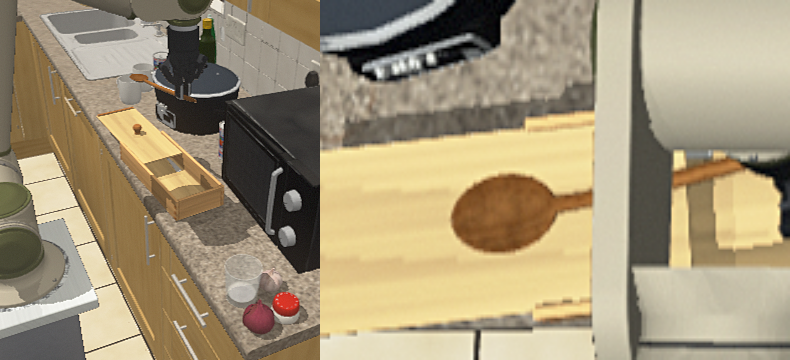

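The spoon is held level, about 0.2 m above the rim, over the box. The bystanders are in place. One last check that the lid is still at its stop.

```bash
python3 -c "
from h import *
i,d,m=grab('scene'); P=pts(d,m); h=cv2.cvtColor(i,cv2.COLOR_RGB2HSV)
P0=np.load('scene0.npz')['P']
def kn(P):
    b=((P[...,:2]-C)@R.T); s=(abs(b[...,0])<.02)&(b[...,1]>-.03)&(b[...,1]<.26)&(P[...,2]>.068)&(P[...,2]<.095); return b[s].mean(0),s.sum()
print(kn(P0),kn(P))
o=env.observe();print(o['time_s'],o['grip_width'])"
```

```text
(array([-0.00065349, -0.0020775 ]), np.int64(77)) (array([-0.00107895,  0.19957306]), np.int64(60))
18.35 0.013500262212608239
```

```bash
python3 -c "
from h import *
z=np.load('wrist1.npz'); m=dict(T=z['T'],fovy=z['k'][0],cx=z['k'][1],cy=z['k'][2]); g=cv2.cvtColor(z['im'],cv2.COLOR_RGB2GRAY).astype(int)
for u in (275,285,340,355):
    c=g[45:90,u]; v=45+abs(c[3:]-c[:-3]).argmax()+1.5; print(u,v,box(ray(m,[u,v],.060)),c[15:32])
for u,v in ((240,330),(400,330),(235,150),(412,150)): print(u,v,box(ray(m,[u,v],.066)))
i,d,m=grab('top'); P=pts(d,m); P0=np.load('top0.npz')['P']
b=((P[...,:2]-C)@R.T); 
for nm,Q in(('0',P0),('now',P)):
    b=((Q[...,:2]-C)@R.T); s=(abs(b[...,0])<.06)&(b[...,1]<.45)&(b[...,1]>.1)&(Q[...,2]>.052)&(Q[...,2]<.066); print(nm,np.sort(b[s][:,1])[-30:][::6])
    k=(abs(b[...,0])<.025)&(b[...,1]<.3)&(b[...,1]>-.05)&(Q[...,2]>.075)&(Q[...,2]<.095);print(b[k].mean(0),k.sum())
"
```

```text
275 65.5 [[-0.03518511  0.03652779]] [223 222 223 223 221 215 189 149 143 154 155 157 155 158 156 155 158]
285 65.5 [[-0.02769429  0.03625834]] [218 217 217 218 214 199 167 137 139 148 146 147 147 150 147 150 151]
340 65.5 [[0.01314687 0.03596956]] [215 217 217 217 209 185 140 130 141 142 144 144 146 145 145 143 146]
355 65.5 [[0.02432669 0.03623935]] [219 218 216 217 213 197 155 132 132 135 140 137 135 137 137 139 138]
240 330 [[-0.07049721 -0.17711287]]
400 330 [[ 0.06688632 -0.1773211 ]]
235 150 [[-0.0650463  -0.02733163]]
412 150 [[ 0.06700114 -0.02720134]]
0 [0.17649815 0.17697179 0.17746621 0.17789762 0.17825708]
[-0.00064359  0.00262109] 125
now [0.38098075 0.38139156 0.38175849 0.38239263 0.38284999]
[nan nan] 0<string>:11: RuntimeWarning: Mean of empty slice.
  ret = um.true_divide(
```

```bash
python3 -c "
from h import *
z=np.load('wrist1.npz'); m=dict(T=z['T'],fovy=z['k'][0],cx=z['k'][1],cy=z['k'][2]); g=cv2.cvtColor(z['im'],cv2.COLOR_RGB2GRAY).astype(int)
for u in (270,300,350):
    print(u,[(v,int(g[v,u]),round(box(ray(m,[u,v],.066))[0,1],4)) for v in range(294,336,2)])
c=z['im'][270:345,230:420]; t=z['im'][50:110,230:420]
cv2.imwrite('pics/c6.png',np.vstack([cv2.resize(t,(760,240)),cv2.resize(c,(760,300))])[:,:,::-1])"
```

```text
270 [(294, 168, np.float64(-0.1427)), (296, 163, np.float64(-0.1445)), (298, 122, np.float64(-0.1463)), (300, 97, np.float64(-0.1481)), (302, 96, np.float64(-0.1499)), (304, 98, np.float64(-0.1517)), (306, 100, np.float64(-0.1536)), (308, 100, np.float64(-0.1554)), (310, 108, np.float64(-0.1573)), (312, 114, np.float64(-0.1591)), (314, 115, np.float64(-0.161)), (316, 114, np.float64(-0.1629)), (318, 109, np.float64(-0.1648)), (320, 113, np.float64(-0.1667)), (322, 113, np.float64(-0.1686)), (324, 103, np.float64(-0.1705)), (326, 120, np.float64(-0.1725)), (328, 136, np.float64(-0.1744)), (330, 137, np.float64(-0.1764)), (332, 136, np.float64(-0.1784)), (334, 161, np.float64(-0.1803))]
300 [(294, 227, np.float64(-0.1425)), (296, 223, np.float64(-0.1443)), (298, 175, np.float64(-0.1461)), (300, 117, np.float64(-0.1479)), (302, 113, np.float64(-0.1497)), (304, 101, np.float64(-0.1515)), (306, 95, np.float64(-0.1533)), (308, 93, np.float64(-0.1552)), (310, 101, np.float64(-0.157)), (312, 98, np.float64(-0.1589)), (314, 99, np.float64(-0.1607)), (316, 97, np.float64(-0.1626)), (318, 95, n
[... 262 characters left out ...]
float64(-0.18))]
350 [(294, 147, np.float64(-0.1426)), (296, 146, np.float64(-0.1444)), (298, 118, np.float64(-0.1462)), (300, 100, np.float64(-0.148)), (302, 96, np.float64(-0.1498)), (304, 98, np.float64(-0.1516)), (306, 98, np.float64(-0.1534)), (308, 96, np.float64(-0.1553)), (310, 94, np.float64(-0.1571)), (312, 96, np.float64(-0.159)), (314, 97, np.float64(-0.1609)), (316, 95, np.float64(-0.1627)), (318, 90, np.float64(-0.1646)), (320, 95, np.float64(-0.1665)), (322, 96, np.float64(-0.1684)), (324, 96, np.float64(-0.1703)), (326, 115, np.float64(-0.1723)), (328, 135, np.float64(-0.1742)), (330, 141, np.float64(-0.1762)), (332, 133, np.float64(-0.1781)), (334, 103, np.float64(-0.1801))]
```

View pics/c6.png

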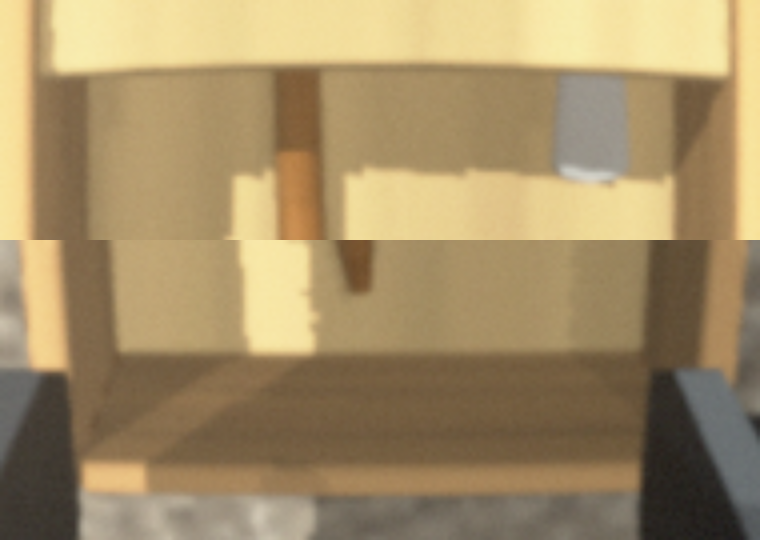

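In the wrist picture from after the slide, the inner end-wall edge (row 326) and the lid's edge (row 65.5) are 0.209 m apart. That puts the lid at its stop, so I'm handing the job in.

```bash
python3 -c "
from rig import env
print(env.close_job())"
```

```text
the job is handed in; nothing more can be done
None
```

The lid is open to its stop (about 0.209 m measured), and the wooden spoon came out handle first at a slant and is held still about 20 cm above the rim. The teaspoon was last seen in the box as the bowl came clear, the nearby things look undisturbed, and the job is handed in (no verdict was returned).

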